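# Re-set the pull-turn-push knob of a mussel holder

## Robot

A 6-joint arm with a two-finger parallel gripper is mounted at the origin on the work surface. World frame = base frame: x ahead of the robot, y to its left, z up, the work surface at z = 0. Lengths are in m, angles in rad, forces in N, time in s.
With the tool pointing down it reaches from about 0.375 to 0.975 m from the base axis. Payload 3.8 kg.
Tool frame: the origin (TCP) lies between the finger pads, 19 mm behind the fingertips; this is the grasp point; z points along the fingers, y is the line along which they close (so a half turn about z gives the same grasp; the last joint's range is limited). The gripper opens to 85 mm and grips with 20 to 120 N. Pads are 22 mm wide; open, the fingers measure 114 mm over their backs; the gripper's body (76 mm by 85 mm) begins 54 mm behind the grasp point. The pads swing forward as they close: fully open they stand 13 mm farther back than shut.
Start: joints at [1.218, 0.264, 1.604, -0, 1.274, -0.037], TCP at [0.21, 0.642, 0.25] pointing down, gripper open.
Joint ranges: [-2.63, 2.63], [-0.94, 2.18], [0.31, 2.57], [-1.31, 4.45], [0, 2.66], [-2.55, 2.55]. Speed limits (rad/s): [2.57, 2.57, 3.14, 3.14, 3.14, 3.14].

## Interface

Orientations are given as a rotation vector (axis times angle).
In Python, from workcell import * gives the robot as it stands.
- The arm moves only by the shell command python3 -m crank 'ROWS' [OPENING] [FORCE]. ROWS is JSON, a list that holds one entry, the list of rows, each a list of 6 numbers: the shift along the tool's x, y, z in cm, then the turn, a rotation vector about the tool's x, y, z in rad. In form: [[[dx, dy, dz, ax, ay, az], ...]]. A call has 1 to 8 rows; each row shifts and turns the commanded pose from where the row before left it, along the tool's axes as they then stand; what a row does not reach is not made up. A row lasts 1/12 s, in which the tool goes at most 41.7 mm and 7.16 degrees, less where a joint would pass 70% of its speed; a pose out of reach is approached as far as the arm can. A call with a gripper value outside its range is refused whole. OPENING is the finger opening in cm, from 0 to 8.54, set as the call begins (- or left out, the last holds). The fingers move at their own pace and stop on an object; FORCE is the grip in N (left out, the last holds). Time passes only in rows, so rows that do not move let the fingers close. It gives the time, the measured TCP pose, the force, the opening and the grip force at its end, in the units of the state.
- read_state(): the state, without advancing time (a new reading comes with each control period).
- read_camera(name): name is "side" or "top"; returns the picture (420x560x3 uint8, blue, green, red); there is no depth.
- camera_model(name): a dict with "camera_matrix" (3x3 intrinsics, pixels), "k1" (the pictures are not rectified: a ray, as slopes to the right and down, at radius r is drawn at 1 + k1 r^2 times it, then the intrinsics apply), "R" (3x3) and "t" (3): a world point X has camera coordinates R X + t. Camera axes: x right, y down, z forward; pixel columns grow to the right and rows downward; lengths in m; the calibration is good to about 2 mm. A picture is of the moment at which its call begins. camera_model takes no time and is no camera call.
- finish_job(): hands the job in; it is judged then, once.
The state is a dict: "time": time; "q": joint angles; "joint_vel": joint speeds; "joint_torque": joint torques, N m; "tool_pos": TCP position; "tcp_rot": TCP orientation; "wrist_force": force on the tool from outside, world axes, zero at the start; "torque": the same for the moment, N m; "width": opening from 0.0 (shut) to 1.0 (fully open); "grip_force": force on a finger pad.
Only numpy, scipy, OpenCV 4.12 (cv2) and the standard library are available. Lean on these libraries where they do the work, as an engineer would, in place of code of your own. Each camera call takes 0.05 s, during which the arm holds its last target. There are 200 camera calls.

## Task

Open the shell holder's jaws to their wide setting for the next large mussel: pull the black knob straight up out of its lock, turn it clockwise (seen from above) until its key finger finds the narrow slot of the dark index ring, and push it fully home there, then let go. Work by feel and do not force the key against the ring; leave the jar, the mussel, the brass cup and the glue bottle where they are.

Things in the scene. Friction and masses are not known exactly. Their poses are not given: they have to be found in the camera images.
- holder: Bench shell holder, fixed. Aluminium base plate 100 (x) x 270 (y) x 12 mm; origin at the centre of its underside, z up. Two upright jaw plates, 74 mm tall, stand at its -y end, over 80 mm from the knob's axis. A round grey pedestal at local x 0, y +65 mm (top 42 mm above the table) carries lock walls and knob, whose axis is vertical.
- knob_grip (a point): Grip point on the knob's axis, 78 mm above the table when home; rises and turns with the knob: a ribbed black cylinder 36 mm wide, 56 to 90 mm above the table. TCP here, the fingertips clear the ring by 7 mm. Under it a steel key finger (6 mm wide, 8 mm tall, reaching 38 mm from the axis) points along this point's -x, as does the rib on top.
- knob_lift (a joint): How far the knob is pulled up, m: 0 fully home, 0.014 at the upper stop. Above 0.010 the key clears the walls; at 0.010 it rests on the ring's top. Friction of about 4 N holds it at any height (no spring), weight 0.8 N. The key may bear on the walls with up to 30 N; a push of 8 to 14 N in all is plenty.
- knob_turn (a joint): Turn of the knob, rad, growing clockwise seen from above: about 0 (within 0.05) in the park slot (key to the holder's -x), stop at 1.6. Turning needs under 0.1 N m when the key is clear. The jaw opens 18 mm per rad.
- collar: Steel lock walls on the pedestal, origin on the knob's axis at the slots' floor, 42 mm above the table, axes as the holder's. Bright inner wall (radius 19 to 24 mm) with the park slot to local -x; around it the dark index ring (radius 25 to 36 mm) with a wide cut there and one narrow slot clockwise of it. Both tops 52 mm above the table.
- jar: Closed jar of pink beads with blue lid, loose, 64 mm diameter, 55 mm tall, origin under its centre. Leave alone.
- mussel: A dark mussel lying on the table, loose, about 85 x 40 x 24 mm, origin at the underside. Leave alone.
- cup: Small brass cup, loose, 44 mm diameter, 22 mm tall, origin under its centre. Leave alone.
- glue: Yellow squeeze bottle, loose, 42 mm diameter, 120 mm tall, origin under its centre. Leave alone.
- ring_top (a point): Point on the knob's axis level with the ring's top, 52 mm above the table. The index ring is clamped at another angle on each holder and stays so; its narrow slot (8.4 mm wide, 10 mm deep, square-edged) is met at a knob turn between 0.85 and 1.30 rad, not known better: find it by feel or see it. The 6 mm key drops in only within about 0.03 rad of its centre.

How it is judged:
By the outcome, as a careful person would: the job done as asked, in the order asked, and still so for the second after the job is handed in, with the robot touching nothing.
It also fails if it takes over 58 s, if anything falls off the work surface, if the arm or the gripper's body presses on something with over 40 N, if the wrist force passes 120 N, or if a joint passes its speed limit or range.

## Working session

There is one attempt and no reset: what is moved stays moved. The work goes in short steps, Python scripts to look and compute and a shell command to move; the robot and the scene stay as the last step left them, time stands still between calls to the robot, and variables do not carry over. Pictures are saved under pics/ and viewed, at most 10 in all, crops included, and the job is handed in when it is done.

```bash
mkdir -p pics; ls
python3 - <<'E'
from workcell import *
import cv2
for n in("top","side"):
    cv2.imwrite(f"pics/{n}0.png",read_camera(n)); m=camera_model(n); print(n,m)
s=read_state();print(s)
E
```

```text
pics
top {'camera_matrix': array([[535.78494463,   0.        , 269.86258534],
       [  0.        , 535.78494463, 207.78916581],
       [  0.        ,   0.        ,   1.        ]]), 'k1': -0.1940916325010001, 'R': array([[-0.00521339, -0.99998372, -0.00231742],
       [-0.99481437,  0.00542181, -0.10156267],
       [ 0.10157358,  0.00177591, -0.99482644]]), 't': array([0.09139283, 0.55155022, 1.07193756])}
side {'camera_matrix': array([[444.26003027,   0.        , 277.89120259],
       [  0.        , 444.26003027, 205.70287707],
       [  0.        ,   0.        ,   1.        ]]), 'k1': -0.10852758326759303, 'R': array([[ 0.89261443, -0.45077273,  0.00659006],
       [-0.27385587, -0.55378178, -0.7863388 ],
       [ 0.35810954,  0.70009263, -0.61776036]]), 't': array([-0.4788623 ,  0.28010965,  0.65680472])}
{'time': 0.1, 'q': array([ 1.21809386e+00,  2.64694968e-01,  1.60524567e+00, -1.90048536e-05,
        1.27370596e+00, -3.69099931e-02]), 'joint_vel': array([ 0.00026465, -0.00089266, -0.00287832, -0.00152572,  0.00059413,
        0.00033933]), 'joint_torque': array([-3.77836986e-04, -5.16711652e+01, -3.68591344e+01, -1.04387436e-04,
        6.28773705e-03,  1.78463051e-05]), 'tool_pos': array([0.20943164, 0.64102793, 0.24877048]), 'tcp_rot': array([-0.49391842, -3.10213683,  0.00317044]), 'wrist_force': array([-0.53498438,  0.02990477,  0.13386467]), 'torque': array([-0.04669298,  0.05429813, -0.00945813]), 'grip_force': 0.0, 'width': 1.0025077676362646}
```

View pics/top0.png

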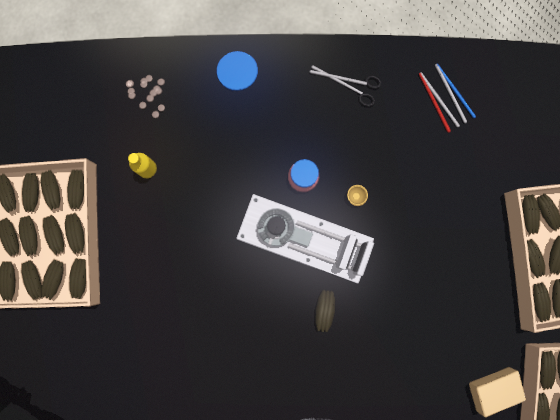

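View pics/side0.png

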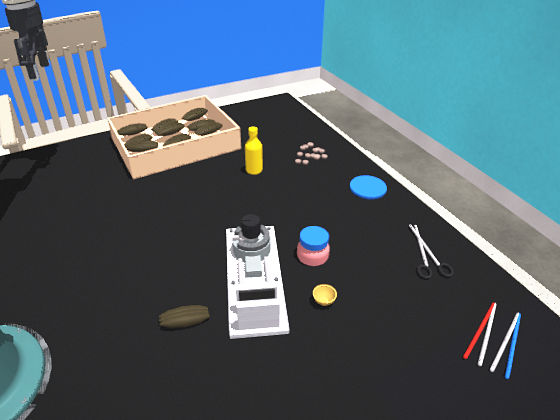

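The top view shows the white holder with its knob near (277,226), plate corners near (254,195), (238,238), (374,238) and (359,282), and the jaws near (350,255). The jar is at (304,175), the cup at (357,195), the mussel at (325,311) and the glue at (142,165). The side view agrees, with the knob at (250,225).

```bash
cat > h.py <<'E'
from workcell import *
import cv2, numpy as np
from scipy.spatial.transform import Rotation as Ro
def ray(n,p):
    m=camera_model(n);K=m["camera_matrix"]
    d=(np.array(p,float)-K[:2,2])/K[0,0]; u=d.copy()
    for _ in range(20): u=d/(1+m["k1"]*(u@u))
    R=m["R"]; return -R.T@m["t"], R.T@np.array([*u,1])
def onz(n,p,z):
    c,d=ray(n,p); return c+d*(z-c[2])/d[2]
def proj(n,X):
    m=camera_model(n); c=m["R"]@np.array(X)+m["t"]; u=c[:2]/c[2]
    return m["camera_matrix"][:2,:2]@(u*(1+m["k1"]*(u@u)))+m["camera_matrix"][:2,2]
E
python3 - <<'E'
from h import *
im=cv2.imread("pics/top0.png"); si=cv2.imread("pics/side0.png")
g=cv2.cvtColor(im,cv2.COLOR_BGR2GRAY)
m=(g>150).astype(np.uint8)*255; m[:150]=0;m[330:]=0;m[:,:200]=0;m[:,400:]=0
m=cv2.morphologyEx(m,cv2.MORPH_CLOSE,np.ones((9,9)))
c=max(cv2.findContours(m,0,2)[0],key=cv2.contourArea)
b=cv2.boxPoints(cv2.minAreaRect(c)); print(b)
P=np.array([onz("top",p,.012) for p in b]);print(P.round(4))
e=np.roll(P,-1,0)-P; print(np.linalg.norm(e,axis=1)); i=np.argmax(np.linalg.norm(e,axis=1))
d=e[i]/np.linalg.norm(e[i]); d*=np.sign(d[1]); cen=P.mean(0); k=cen+.065*d
print("cen",cen,"ydir",d,"knob",k,"proj top",proj("top",[k[0],k[1],.09]),"side",proj("side",[k[0],k[1],.09]))
a=cv2.resize(im[190:262,235:315],None,fx=7,fy=7,interpolation=2)
s=cv2.resize(si[205:265,220:285],None,fx=7,fy=7,interpolation=2)
h=max(a.shape[0],s.shape[0]); s=cv2.copyMakeBorder(s,0,h-s.shape[0],0,0,0)
o=np.hstack([a,s]); print(o.shape); o=cv2.resize(o,(800,int(o.shape[0]*800/o.shape[1]))); cv2.imwrite("pics/z0.png",o)
for q in [(277,226),(277,228)]: print(onz("top",q,.09))
print(onz("side",(250,219),.09), Ro.from_rotvec(read_state()["tcp_rot"]).as_matrix().round(3))
E
```

```text
[[235.76443 238.37723]
 [252.24399 193.33316]
 [375.6312  238.47482]
 [359.15164 283.5189 ]]
[[ 0.4903  0.1596  0.012 ]
 [ 0.5843  0.1251  0.012 ]
 [ 0.4881 -0.132   0.012 ]
 [ 0.3949 -0.0957  0.012 ]]
[0.10008471 0.27456332 0.09997962 0.27253882]
cen [0.4893793  0.01423568 0.012     ] ydir [ 0.35029996  0.93663757 -0.        ] knob [0.51214879 0.07511712 0.012     ] proj top [276.7997972  225.04316708] side [248.73393637 220.27962234]
(504, 1015, 3)
[0.5102947  0.07474229 0.09      ]
[0.50642543 0.07476699 0.09      ]
[0.51582019 0.07749995 0.09      ] [[-0.951  0.311 -0.001]
 [ 0.311  0.951 -0.002]
 [ 0.    -0.002 -1.   ]]
```

View pics/z0.png

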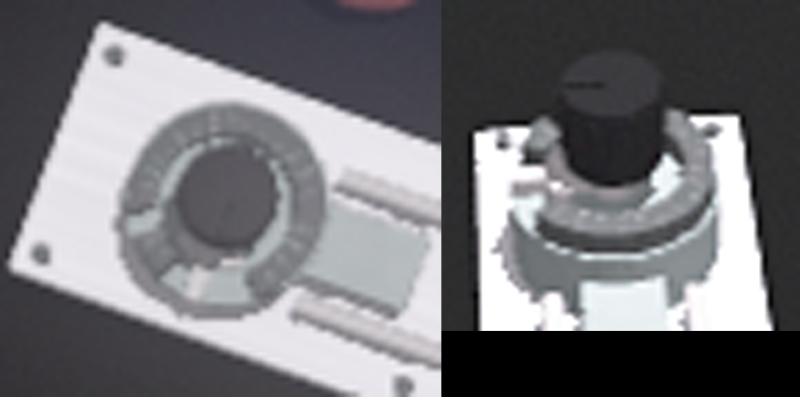

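The crop shows the black knob top centred near crop (227,197), which is about (276,226) in the full picture. The key lies at crop (202,283), and the ring's narrow slot shows as a bright gap near crop (145,218). That puts the slot roughly 1.1 rad clockwise of the key. I'll measure the angle from the picture and start moving over.

```bash
python3 - <<'E'
from h import *
im=cv2.imread("pics/top0.png"); g=cv2.cvtColor(im,cv2.COLOR_BGR2GRAY).astype(np.float32)
# ring outer edge -> centre ; knob top dark blob
m=(g<75).astype(np.uint8); z=np.zeros_like(m); z[205:245,255:300]=m[205:245,255:300]
z=cv2.morphologyEx(z,cv2.MORPH_OPEN,np.ones((5,5)))
c=max(cv2.findContours(z,0,2)[0],key=cv2.contourArea); (u,r)=cv2.minEnclosingCircle(c); print("knob blob",u,r,onz("top",u,.09))
for C in [(.511,.0755),(.5125,.0755),(.5145,.0755)]:
  print(C)
  th0=np.arctan2(.35,-.937)
  T=np.arange(-.3,1.6,.05)
  for rr in (.028,.031,.034):
    v=[]
    for t in T:
        a=th0-t; p=proj("top",[C[0]+rr*np.cos(a),C[1]+rr*np.sin(a),.052])
        v.append(cv2.getRectSubPix(g,(1,1),(float(p[0]),float(p[1])))[0,0])
    print(rr," ".join(f"{x:.0f}" for x in v))
print(" ".join(f"{t:.2f}" for t in T))
E
python3 -m crank '[[[-2.7,-2.6,0,0,0,0],[-2.7,-2.6,0,0,0,0],[-2.7,-2.6,0,0,0,0],[-2.7,-2.6,0,0,0,0],[-2.7,-2.6,0,0,0,0],[-2.7,-2.6,0,0,0,0],[-2.7,-2.6,0,0,0,0],[-2.7,-2.6,0,0,0,0]]]' 6 40
```

```text
time: 0.77
tool_pos: [0.3505, 0.3749, 0.2495]
tcp_rot: [-0.493, -3.102, 0.001]
wrist_force: [0.7, 0.6, -0.4]
width: 0.701
grip_force: 0.0Traceback (most recent call last):
  File "<stdin>", line 6, in <module>
ValueError: max() iterable argument is empty
```

```bash
python3 - <<'E'
from h import *
im=cv2.imread("pics/top0.png"); g=cv2.cvtColor(im,cv2.COLOR_BGR2GRAY).astype(np.float32)
print("g knob",g[226,277]); z=np.zeros(g.shape,np.uint8); z[200:250,250:305]=(g<g[226,277]+22)[200:250,250:305]
z=cv2.morphologyEx(z,cv2.MORPH_OPEN,np.ones((5,5),np.uint8))
n,l,st,ce=cv2.connectedComponentsWithStats(z)
k=l[226,277]; print("knob blob",st[k],ce[k],onz("top",ce[k],.09))
th0=np.arctan2(.35,-.937); T=np.arange(-.3,1.6,.05)
print("      "," ".join(f"{t*100:3.0f}" for t in T))
for C in [(.511,.0755),(.513,.0755)]:
  for rr in (.022,.028,.031,.034):
    v=[]
    for t in T:
        a=th0-t; p=proj("top",[C[0]+rr*np.cos(a),C[1]+rr*np.sin(a),.052])
        v.append(cv2.getRectSubPix(g,(1,1),(float(p[0]),float(p[1])))[0,0])
    print(f"{rr:.3f}  "," ".join(f"{x:3.0f}" for x in v))
E
python3 -m crank '[[[-2.7,-2.6,0,0,0,0],[-2.7,-2.6,0,0,0,0],[-2.7,-2.6,0,0,0,0],[-2.7,-2.6,0,0,0,0],[-2.7,-2.6,0,0,0,0],[-2.7,-2.6,0,0,0,0],[-2.0,-1.9,0,0,0,0],[0,0,0,0,0,0]]]'
```

```text
g knob 89.0
knob blob [266 216  19  20 294] [275.50340136 225.69387755] [0.51090311 0.07762872 0.09      ]
       -30 -25 -20 -15 -10  -5  -0   5  10  15  20  25  30  35  40  45  50  55  60  65  70  75  80  85  90  95 100 105 110 115 120 125 130 135 140 145 150 155
0.022   173 173 165 144 128 120 121 124 124 123 121 119 119 121 122 120 122 121 120 119 114 110 108 108 109 109 109 109 108 108 107 108 109 122 133 143 150 151
0.028   182 182 183 184 186 195 204 208 205 194 168 151 141 137 113 107 116 122 128 124 121 125 129 133 139 151 165 178 178 167 136 133 138 132 134 135 130 136
0.031   181 182 182 183 184 189 199 206 204 195 184 179 181 173 149 116 117 123 126 125 122 127 135 137 144 171 180 181 173 150 118 117 124 126 129 134 133 125
0.034   182 183 183 182 179 184 200 209 201 184 175 180 179 177 152 114 116 120 120 119 120 125 129 129 141 168 183 180 165 112 115 121 124 125 123 127 124 123
0.022   194 185 163 131 121 122 123 124 123 122 121 120 120 121 122 122 122 120 116 112 110 108 107 108 109 109 108 108 107 108 110 122 137 149 159 160 163 172
0.028   181 182 181 182 184 191 197 194 187 167 126 120 111 107 108 114 119 119 117 116 121 130 131 137 150 168 182 175 155 130 137 135 131 134 133 131 133 141
0.031   182 182 183 184 187 195 205 208 203 186 175 168 171 144 114 116 124 128 129 124 127 134 135 151 173 182 181 168 142 109 120 125 127 130 136 129 126 131
0.034   181 181 182 183 184 193 204 207 196 173 177 181 178 158 119 116 121 122 121 122 128 132 134 144 173 183 178 156 106 116 122 124 124 123 125 122 123 125
time: 1.43
tool_pos: [0.4707, 0.1498, 0.2497]
tcp_rot: [0.501, 3.1, -0.003]
wrist_force: [-0.5, -0.2, 0.1]
width: 0.706
grip_force: 0.0
```

```bash
python3 -m crank '[[[-2,-1.9,0,0,0,0],[-2,-1.9,0,0,0,0],[-2,-1.9,2,0,0,0],[0,0,3,0,0,0],[0,0,3,0,0,0],[0,0,0,0,0,0],[0,0,0,0,0,0]]]'
python3 - <<'E'
from h import *
si=read_camera("side");tp=read_camera("top")
s=cv2.resize(si[150:290,180:320],None,fx=4,fy=4,interpolation=2);t=cv2.resize(tp[180:320,230:290],None,fx=4,fy=4,interpolation=2)
cv2.imwrite("pics/a.png",np.hstack([s,t]))
st=read_state();p=st["tool_pos"];print(p,Ro.from_rotvec(st["tcp_rot"]).as_matrix().round(4))
R=Ro.from_rotvec(st["tcp_rot"]).as_matrix()
tip=p+R@[0,0,.019]
for w in(-.03,.03):
  q=tip+R@[0,w,0]; print("tip side px",proj("side",q),"crop",(proj("side",q)-[180,150])*4)
print("axis guess",(proj("side",[.511,.0765,.09])-[180,150])*4)
E
```

```text
time: 2.02
tool_pos: [0.5062, 0.0814, 0.168]
tcp_rot: [-0.493, -3.097, 0.002]
wrist_force: [0.1, -0.1, 0.0]
width: 0.703
grip_force: 0.0
[0.50901469 0.0818393  0.171388  ] [[-9.508e-01  3.098e-01  1.600e-03]
 [ 3.098e-01  9.508e-01  3.000e-04]
 [-1.400e-03  8.000e-04 -1.000e+00]]
tip side px [246.0801679  202.23266703] crop [264.32067161 208.93066814]
tip side px [242.98182485 182.68786309] crop [251.92729942 130.75145235]
axis guess [271.52076962 280.12183627]
```

View pics/a.png

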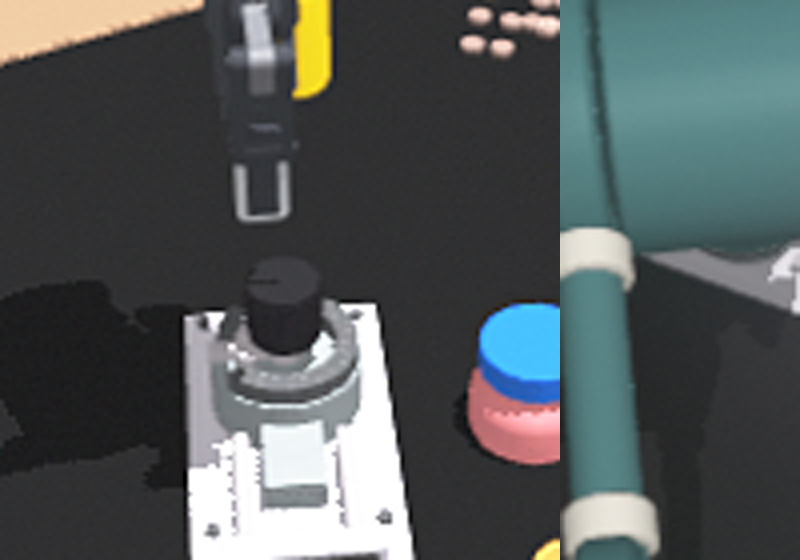

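The side crop shows the near finger's tip at crop (263,219) and the knob top centred at crop (284,280). The arm hides the knob from the top camera. The knob is slightly farther along +x than I guessed, so I'll correct, go closer and compare again.

```bash
python3 -m crank '[[[-0.85,-0.35,2,0,0,0],[0,0,2.6,0,0,0],[0,0,0,0,0,0],[0,0,0,0,0,0],[0,0,0,0,0,0]]]'
python3 - <<'E'
from h import *
si=read_camera("side")
s=cv2.resize(si[165:255,200:300],None,fx=6,fy=6,interpolation=2)
cv2.imwrite("pics/b.png",s)
for i in range(3):
  st=read_state();p=st["tool_pos"];print(p.round(4),st["wrist_force"].round(2)); read_camera("side")
R=Ro.from_rotvec(st["tcp_rot"]).as_matrix(); print(R.round(3)[:,0])
for w in(-.03,.03):
  print("tip crop",(proj("side",p+R@[0,w,.019])-[200,165])*6)
g=cv2.cvtColor(si,cv2.COLOR_BGR2GRAY); print(g[205:250:4,225:275:2])
E
```

```text
time: 2.53
tool_pos: [0.5165, 0.0757, 0.1261]
tcp_rot: [0.493, 3.1, 0.001]
wrist_force: [-0.0, 0.2, -0.4]
width: 0.701
grip_force: 0.0
[0.5169 0.0757 0.1264] [-0.01 -0.62  0.45]
[0.5169 0.0756 0.1264] [-0.28 -0.38 -0.94]
[0.5167 0.0755 0.1261] [-0.57  0.63 -0.61]
[-0.951  0.31  -0.003]
tip crop [313.93203899 346.40137865]
tip crop [293.86200233 225.86879091]
[[ 48  48  48  48  48  48  49  47  48  47  54  53  53  52  53  52  54  51
   61  44  46  50  47  47  48]
 [ 46  46  45  46  49  47  47  49  50  47  49  52  54  54  55  53  52  50
   50  48  49  47  47  47  46]
 [ 48  47  48  47  47  47  47  47  49  47  43 158  97  52  52  53 140 127
   46  49  48  48  48  48  47]
 [ 48  45  48  46  48  47  48  47  48  38  33 148 114  52  53  57 136 129
   47  47  47  47  48  47  48]
 [ 47  45  47  47  48  48  47  46  41  38  34 143 123  45  48  44 125 132
   45  47  48  46  46  48  48]
 [ 46  48  48  46  50  46  48  46  39  36  38  35  34  37  61  47  44  39
  132 117  33  29  31  55  45]
 [ 18 197 143  73 161 119  74  73  56  34  34  37  35  40  42  38  41  37
  105 168 148 130 125 255 255]
 [ 29 180 174 174 166  73  73 134 133  31  37  38  37  41  40  38  39  25
  186  78 154 153 227 255 255]
 [ 21 160 173 169 147 148 150 149 147 150  86  32  35  38  37  34  95 251
  246 202 169 150 164 255 255]
 [ 25 159 174 177 120 124 127  96  82 132 124 119 130 133 124 116 216 197
  159 148 157 110 211 255 255]
 [ 24 159 171 179 117 121  85  73  75  75  75  74  73  65 131 158 152 161
  105  88  84 202 137 255 255]
 [ 23 143 170 177 127 116 122 122  96  76  77  77  79  77  84  83  84 110
  213 161 146 147 139 255 255]]
```

View pics/b.png

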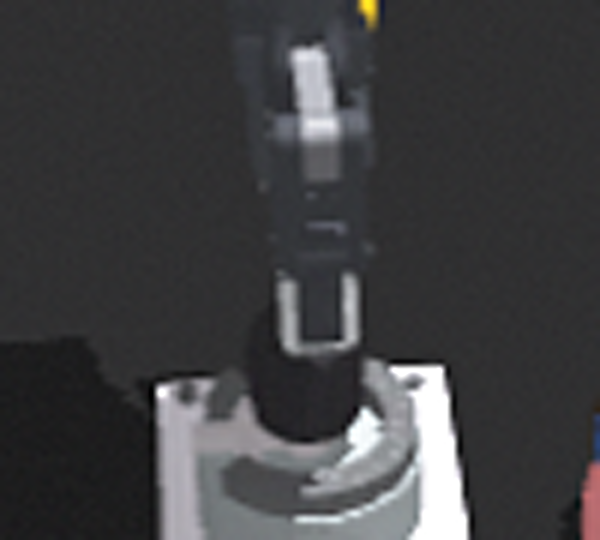

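Here the near finger's tip centre is at crop column 319, and the knob body spans columns 249–364 (axis about 306). With perspective allowed for, the TCP is about 2.5 mm too far along tool −x. I'll correct that, lower and grip.

```bash
python3 -m crank '[[[0.25,0,1,0,0,0],[0,0,1.2,0,0,0],[0,0,1.2,0,0,0],[0,0,1.2,0,0,0],[0,0,0,0,0,0],[0,0,0,0,0,0]]]' && python3 -m crank '[[[0,0,0,0,0,0],[0,0,0,0,0,0],[0,0,0,0,0,0],[0,0,0,0,0,0],[0,0,0,0,0,0],[0,0,0,0,0,0]]]' 3.2 30
```

```text
time: 3.23
tool_pos: [0.5114, 0.0757, 0.076]
tcp_rot: [-0.493, -3.099, 0.002]
wrist_force: [0.5, -0.4, -0.1]
width: 0.703
grip_force: 0.0
time: 3.73
tool_pos: [0.514, 0.0773, 0.079]
tcp_rot: [0.495, 3.1, 0.004]
wrist_force: [0.1, 5.7, -0.9]
width: 0.414
grip_force: 31.3
```

```bash
python3 -m crank '[[[0,0.15,0,0,0,0],[0,0,0,0,0,0],[0,0,0,0,0,0],[0,0,0,0,0,0]]]' - 40 ; python3 -m crank '[[[0,0,-0.3,0,0,0],[0,0,-0.3,0,0,0],[0,0,0,0,0,0],[0,0,0,0,0,0],[0,0,0,0,0,0]]]'
```

```text
time: 4.07
tool_pos: [0.5141, 0.0775, 0.0789]
tcp_rot: [0.494, 3.101, 0.001]
wrist_force: [-1.6, 1.5, 4.6]
width: 0.41
grip_force: 40.4
time: 4.48
tool_pos: [0.5139, 0.0775, 0.0843]
tcp_rot: [0.494, 3.101, 0.001]
wrist_force: [3.0, 2.5, -0.5]
width: 0.409
grip_force: 40.5
```

```bash
python3 -m crank '[[[0,0,-0.3,0,0,0],[0,0,-0.35,0,0,0],[0,0,0,0,0,0],[0,0,0,0,0,0],[0,0,0,0,0,0],[0,0,0,0,0,0]]]'
python3 - <<'E'
from h import *
F=[]
for i in range(6):
  s=read_state();F.append(np.r_[s["tool_pos"]*1000,s["wrist_force"],s["torque"]]); im=read_camera("side")
print(np.mean(F,0).round(3),np.std(F,0).round(2))
cv2.imwrite("pics/c.png",cv2.resize(im[165:255,200:300],None,fx=6,fy=6,interpolation=2))
E
```

```text
time: 4.98
tool_pos: [0.5139, 0.0775, 0.0909]
tcp_rot: [0.494, 3.102, 0.001]
wrist_force: [2.9, 2.2, 0.4]
width: 0.407
grip_force: 40.7
[ 5.1390e+02  7.7455e+01  9.0849e+01  3.4050e+00  2.4730e+00  7.6600e-01
  3.1000e-01 -5.3100e-01 -1.1000e-02] [0.02 0.01 0.01 0.37 0.48 0.68 0.04 0.02 0.02]
```

View pics/c.png

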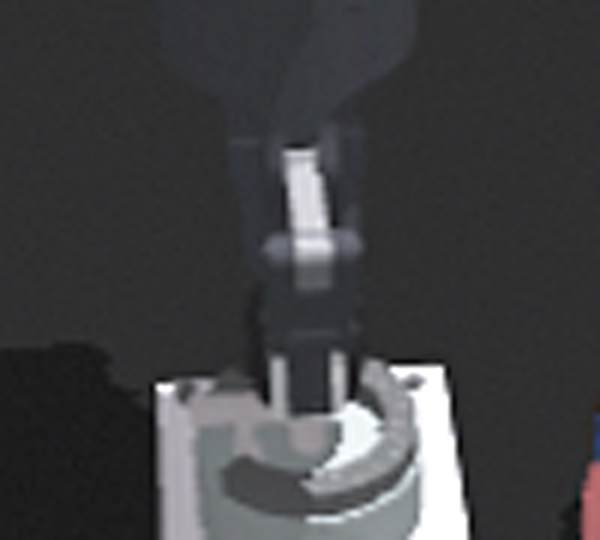

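The picture shows the knob raised with the fingers: its lower edge is now near row 415, against 440 before. The readings put the lift at about 12 mm. Next I'll turn clockwise to just short of the slot.

```bash
python3 -m crank '[[[-0.05,0.05,0,0,0,0.1],[0,0,0,0,0,0.1],[0,0,0,0,0,0.1],[0,0,0,0,0,0.1],[0,0,0,0,0,0.1],[0,0,0,0,0,0],[0,0,0,0,0,0]]]'
python3 - <<'E'
from h import *
F=[]
for i in range(4):
  s=read_state();F.append(np.r_[s["tool_pos"]*1000,s["wrist_force"],s["torque"]]); im=read_camera("side")
R=Ro.from_rotvec(s["tcp_rot"]).as_matrix(); f=np.mean(F,0)
print(f.round(3),"yaw",np.arctan2(R[1,0],R[0,0]),"Ftool",R.T@f[3:6],s["q"].round(3))
E
```

```text
time: 5.87
tool_pos: [0.5142, 0.078, 0.0908]
tcp_rot: [1.242, 2.885, 0.001]
wrist_force: [2.6, 3.9, 2.9]
width: 0.412
grip_force: 41.1
[ 5.14182e+02  7.79330e+01  9.07590e+01  2.29600e+00  3.79900e+00
  3.31200e+00  6.50000e-01 -3.45000e-01 -3.90000e-02] yaw 2.327477156644278 Ftool [ 1.18659108  4.27916709 -3.30931947] [ 0.102  0.13   2.082  0.     0.929 -0.655]
```

```bash
cat > rd.py <<'E'
from h import *
F=[]
for i in range(4):
  s=read_state();F.append(np.r_[s["tool_pos"]*1000,s["wrist_force"],s["torque"]]); im=read_camera("side")
R=Ro.from_rotvec(s["tcp_rot"]).as_matrix(); f=np.mean(F,0)
print("t",round(s["time"],2),"pos",f[:3].round(2),"turn",round(2.826-np.arctan2(R[1,0],R[0,0]),3),"Ftool",(R.T@f[3:6]).round(2),"Tool torque",(R.T@f[6:]).round(3),"w",round(s["width"],3))
E
python3 -m crank '[[[0,0.05,0,0,0,0.1],[0,0,0,0,0,0.1],[0,0,0,0,0,0.1],[0,0,0,0,0,0.08],[0,0,0,0,0,0],[0,0,0,0,0,0]]]' >/dev/null; python3 rd.py; python3 -m crank '[[[0,0,0.2,0,0,0],[0,0,0,0,0,0],[0,0,0,0,0,0]]]'>/dev/null; python3 rd.py
```

```text
t 6.72 pos [514.49  78.21  90.54] turn 0.879 Ftool [ 3.43  4.16 -2.8 ] Tool torque [-0.583  0.513  0.018] w 0.408
t 7.17 pos [514.54  78.1   88.51] turn 0.88 Ftool [ 2.9   4.16 -3.7 ] Tool torque [-0.582  0.539  0.014] w 0.408
```

```bash
python3 -m crank '[[[0.05,0.1,0.05,0,0,0],[0,0,0,0,0,0],[0,0,0,0,0,0]]]'>/dev/null; python3 rd.py;  python3 -m crank '[[[0,0,0.05,0,0,0],[0,0,0,0,0,0],[0,0,0,0,0,0]]]'>/dev/null; python3 rd.py
```

```text
t 7.62 pos [514.69  78.22  88.34] turn 0.88 Ftool [ 0.93 -0.07 -8.26] Tool torque [ 0.078  0.281 -0.006] w 0.41
t 8.07 pos [514.71  78.18  88.19] turn 0.88 Ftool [  1.73  -0.65 -10.37] Tool torque [ 0.282  0.349 -0.034] w 0.413
```

Contact with the ring's top shows at z ≈ 88.4 mm. Keeping this light push, I'll turn in small steps until it drops.

```bash
for i in 1; do python3 -m crank '[[[0,0,0,0,0,0.03],[0,0,0,0,0,0],[0,0,0,0,0,0]]]'>/dev/null; python3 rd.py; done;  python3 -m crank '[[[0,0,0,0,0,0.03],[0,0,0,0,0,0],[0,0,0,0,0,0]]]'>/dev/null; python3 rd.py; python3 -m crank '[[[0,0,0,0,0,0.02],[0,0,0,0,0,0],[0,0,0,0,0,0]]]'>/dev/null; python3 rd.py
```

```text
t 8.52 pos [514.73  78.25  88.13] turn 0.91 Ftool [  1.7   -0.14 -10.1 ] Tool torque [0.214 0.307 0.018] w 0.407
t 8.97 pos [514.64  78.43  87.15] turn 0.94 Ftool [ 1.03  1.88 -2.96] Tool torque [-0.105  0.139  0.03 ] w 0.407
t 9.42 pos [514.66  78.55  87.11] turn 0.96 Ftool [-0.79  0.09 -2.14] Tool torque [ 0.125 -0.126  0.04 ] w 0.411
```

It dropped 1 mm, so the key is in the slot. I'll push it home in small steps.

```bash
python3 -m crank '[[[0,0,0.1,0,0,0],[0,0,0.1,0,0,0],[0,0,0,0,0,0],[0,0,0,0,0,0]]]'>/dev/null; python3 rd.py;  python3 -m crank '[[[0,0,0.1,0,0,0],[0,0,0.1,0,0,0],[0,0,0,0,0,0],[0,0,0,0,0,0]]]'>/dev/null; python3 rd.py
```

```text
t 9.95 pos [514.68  78.62  85.1 ] turn 0.96 Ftool [-1.37 -1.24 -1.56] Tool torque [ 0.408 -0.364  0.013] w 0.41
t 10.48 pos [514.71  78.66  83.18] turn 0.96 Ftool [-3.23 -3.09 -1.5 ] Tool torque [ 0.768 -0.52   0.017] w 0.412
```

```bash
python3 -m crank '[[[-0.05,-0.08,0.1,0,0,0],[0,0,0.1,0,0,0],[0,0,0,0,0,0],[0,0,0,0,0,0]]]'>/dev/null; python3 rd.py;  python3 -m crank '[[[0,0,0.1,0,0,0],[0,0,0.05,0,0,0],[0,0,0,0,0,0],[0,0,0,0,0,0]]]'>/dev/null; python3 rd.py;  python3 -m crank '[[[0,0,0.1,0,0,0],[0,0,0,0,0,0],[0,0,0,0,0,0]]]'>/dev/null; python3 rd.py
```

```text
t 11.02 pos [514.68  78.49  81.5 ] turn 0.96 Ftool [ 0.37 -1.84 -1.96] Tool torque [0.498 0.014 0.009] w 0.408
t 11.55 pos [514.69  78.4   80.02] turn 0.96 Ftool [ 1.97 -1.18 -2.36] Tool torque [0.363 0.313 0.019] w 0.41
t 12.0 pos [514.7   78.34  79.  ] turn 0.96 Ftool [ 3.44 -0.25 -2.39] Tool torque [ 0.2    0.516 -0.015] w 0.408
```

```bash
python3 -m crank '[[[0.05,0,0.08,0,0,0],[0,0,0,0,0,0],[0,0,0,0,0,0]]]'>/dev/null; python3 rd.py;  python3 -m crank '[[[0,0,0.05,0,0,0],[0,0,0,0,0,0],[0,0,0,0,0,0]]]'>/dev/null; python3 rd.py
```

```text
t 12.45 pos [514.72  78.42  78.89] turn 0.96 Ftool [ 2.26 -1.43 -6.35] Tool torque [0.54  0.37  0.037] w 0.408
t 12.9 pos [514.75  78.42  78.85] turn 0.96 Ftool [ 2.57 -3.03 -9.79] Tool torque [0.782 0.394 0.012] w 0.411
```

```bash
python3 -m crank '[[[0,-0.05,0.05,0,0,0],[0,0,0,0,0,0],[0,0,0,0,0,0]]]'>/dev/null; python3 rd.py;  python3 -m crank '[[[-0.03,0,0,0,0,0.01],[0,0,0.02,0,0,0],[0,0,0,0,0,-0.01],[0,0,0,0,0,0],[0,0,0,0,0,0]]]'>/dev/null; python3 rd.py
```

```text
t 13.35 pos [514.73  78.39  78.83] turn 0.96 Ftool [  2.73  -2.44 -11.46] Tool torque [0.793 0.463 0.042] w 0.411
t 13.97 pos [514.75  78.35  78.81] turn 0.96 Ftool [  3.95  -3.88 -12.95] Tool torque [ 0.88   0.625 -0.019] w 0.409
```

The stop is firm at the same height as the original home. I'll ease the push, open and rise.

```bash
python3 -m crank '[[[0.03,-0.05,-0.15,0,0,0],[0,0,0,0,0,0],[0,0,0,0,0,0]]]'; python3 -m crank '[[[0,0,0,0,0,0],[0,0,0,0,0,0],[0,0,0,0,0,0],[0,0,0,0,0,0],[0,0,0,0,0,0],[0,0,0,0,0,0]]]' 6; python3 -m crank '[[[0,0,-1,0,0,0],[0,0,-2,0,0,0],[0,0,-3,0,0,0],[0,0,-3,0,0,0],[0,0,-3,0,0,0],[0,0,0,0,0,0],[0,0,0,0,0,0]]]'
python3 - <<'E'
from h import *
im=read_camera("side")
cv2.imwrite("pics/d.png",cv2.resize(im[195:280,200:300],None,fx=6,fy=6,interpolation=2))
E
```

```text
time: 14.27
tool_pos: [0.5146, 0.0784, 0.0791]
tcp_rot: [1.87, 2.522, 0.002]
wrist_force: [1.5, 3.1, 2.8]
width: 0.409
grip_force: 40.9
time: 14.77
tool_pos: [0.5132, 0.0782, 0.0782]
tcp_rot: [-1.871, -2.524, 0.001]
wrist_force: [0.2, 1.1, 0.4]
width: 0.7
grip_force: 0.0
time: 15.35
tool_pos: [0.5154, 0.0785, 0.202]
tcp_rot: [1.868, 2.52, 0.007]
wrist_force: [0.5, -0.3, -0.2]
width: 0.701
grip_force: 0.0
```

View pics/d.png

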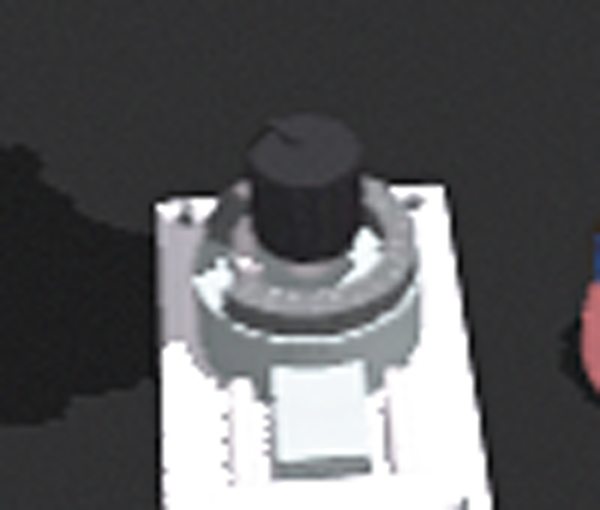

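The picture shows the knob down, with its rib pointing to the upper left at crop (285,132), so it has turned clockwise. The park cut at (215,280) is empty. I'll compare its height with the first picture.

Run:
```python
from h import *
a=cv2.cvtColor(cv2.imread("pics/side0.png"),6).astype(np.float32); ims=[read_camera("side") for _ in range(3)]
b=np.mean([cv2.cvtColor(i,6).astype(np.float32) for i in ims],0)
for n,g in(("0",a),("1",b)):
  gg=cv2.resize(g[195:280,200:300],None,fx=8,fy=8,interpolation=1)
  o=[]
  for c in range(247,256):
    col=g[200:250,c]; 
    d=np.diff(col); i=25+np.argmax(col[28:46]>75)+3
    lo,hi=col[i-1],col[i]; o.append(round(200+i-1+(75-lo)/(hi-lo),2))
  top=[]
  for c in range(247,256):
    col=g[205:222,c]; i=np.argmax(col>62); lo,hi=col[i-1],col[i]; top.append(round(205+i-1+(62-lo)/(hi-lo),2))
  print(n,"bottom",o,"top",top)
print(a[205:220,252].astype(int),b[205:220,252].astype(int))
tp=read_camera("top"); cv2.imwrite("pics/e.png",np.hstack([cv2.resize(tp[140:340,120:400],None,fx=2,fy=2)]))
```

```text
0 bottom [np.float64(237.87), np.float64(238.27), np.float64(238.36), np.float64(238.43), np.float64(238.44), np.float64(238.33), np.float64(238.03), np.float64(237.93), np.float64(237.64)] top [np.float64(203.67), np.float64(203.5), np.float64(203.79), np.float64(203.67), np.float64(203.8), np.float64(203.93), np.float64(203.8), np.float64(203.86), np.float64(203.79)]
1 bottom [np.float64(237.74), np.float64(238.09), np.float64(238.32), np.float64(238.38), np.float64(238.25), np.float64(238.19), np.float64(237.93), np.float64(237.8), np.float64(237.56)] top [np.float64(214.88), np.float64(214.73), np.float64(213.98), np.float64(213.88), np.float64(213.93), np.float64(214.31), np.float64(214.52), np.float64(214.79), np.float64(214.91)]
[46 44 45 46 44 46 45 45 46 54 60 59 58 60 61] [49 49 49 49 49 48 49 49 47 60 65 63 64 64 64]
```

View pics/e.png

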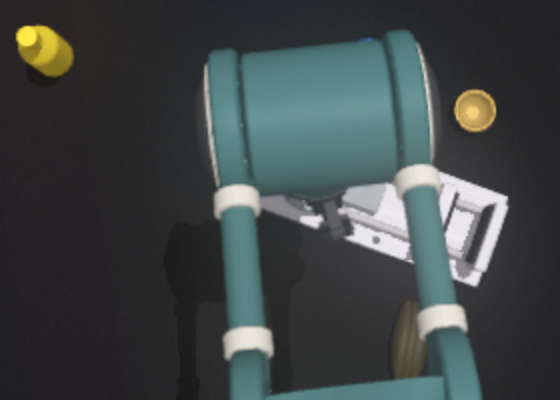

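The top view shows the glue, cup and mussel undisturbed. The knob's height matches the first picture to about 0.1–0.2 px. To be sure it's fully home, I'll press lightly on its top with the fingers shut.

```bash
python3 -m crank '[[[0,0,2,0,0,0],[0,0,2,0,0,0],[0,0,2,0,0,0],[0,0,1.8,0,0,0],[0,0,0,0,0,0],[0,0,0,0,0,0],[0,0,0,0,0,0]]]' 0 >/dev/null; python3 rd.py; python3 -m crank '[[[0,0,0.3,0,0,0],[0,0,0,0,0,0],[0,0,0,0,0,0]]]'>/dev/null; python3 rd.py;  python3 -m crank '[[[0,0,0.2,0,0,0],[0,0,0,0,0,0],[0,0,0,0,0,0]]]'>/dev/null; python3 rd.py
```

```text
t 16.33 pos [514.21  78.42 121.43] turn 0.96 Ftool [ 0.21 -0.1  -0.84] Tool torque [ 0.004 -0.006 -0.003] w -0.0
t 16.78 pos [513.42  78.32 117.57] turn 0.96 Ftool [-0.14 -0.43 -0.01] Tool torque [ 0.011 -0.013 -0.003] w -0.001
t 17.23 pos [513.34  78.33 115.35] turn 0.96 Ftool [-0.39 -0.02  0.4 ] Tool torque [0.005 0.012 0.001] w -0.002
```

```bash
python3 -m crank '[[[0,0,0.2,0,0,0],[0,0,0.2,0,0,0],[0,0,0,0,0,0],[0,0,0,0,0,0]]]'>/dev/null; python3 rd.py; python3 -m crank '[[[0,0,0.1,0,0,0],[0,0,0,0,0,0],[0,0,0,0,0,0]]]'>/dev/null; python3 rd.py;  python3 -m crank '[[[0,0,0.1,0,0,0],[0,0,0,0,0,0],[0,0,0,0,0,0]]]'>/dev/null; python3 rd.py
```

```text
t 17.77 pos [513.34  78.34 111.35] turn 0.96 Ftool [-0.07  0.26  0.02] Tool torque [-0.004  0.004  0.022] w 0.002
t 18.22 pos [513.43  78.34 110.47] turn 0.96 Ftool [ 0.07  0.22 -0.11] Tool torque [ 0.003 -0.001  0.011] w -0.004
t 18.67 pos [513.39  78.33 109.42] turn 0.96 Ftool [ 0.45 -0.22  0.54] Tool torque [0.004 0.012 0.019] w -0.004
```

```bash
python3 -m crank '[[[0,0,0.05,0,0,0],[0,0,0,0,0,0],[0,0,0,0,0,0]]]'>/dev/null; python3 rd.py; python3 -m crank '[[[0,0,0.05,0,0,0],[0,0,0,0,0,0],[0,0,0,0,0,0]]]'>/dev/null; python3 rd.py;  python3 -m crank '[[[0,0,0.07,0,0,0],[0,0,0,0,0,0],[0,0,0,0,0,0]]]'>/dev/null; python3 rd.py
```

```text
t 19.12 pos [513.43  78.33 108.96] turn 0.96 Ftool [-0.26 -0.51  0.15] Tool torque [-0.028 -0.013  0.006] w 0.001
t 19.57 pos [513.57  78.35 108.74] turn 0.96 Ftool [ 0.71 -0.61 -2.79] Tool torque [ 0.132  0.014 -0.003] w -0.002
t 20.02 pos [513.73  78.38 108.67] turn 0.96 Ftool [-0.04 -2.2  -6.79] Tool torque [ 0.446  0.072 -0.002] w -0.005
```

```bash
python3 -m crank '[[[0,0,0.05,0,0,0],[0,0,0,0,0,0],[0,0,0,0,0,0]]]'>/dev/null; python3 rd.py; python3 -m crank '[[[0,0,-0.5,0,0,0],[0,0,-2,0,0,0],[0,0,-3,0,0,0],[0,0,-3,0,0,0],[0,0,-3,0,0,0],[0,0,0,0,0,0],[0,0,0,0,0,0]]]'; python3 -c "
from workcell import *
print(finish_job())"
```

```text
t 20.47 pos [513.83  78.39 108.63] turn 0.96 Ftool [ 0.32 -3.3  -9.78] Tool torque [0.616 0.102 0.027] w -0.003
time: 21.1
tool_pos: [0.5151, 0.0785, 0.2247]
tcp_rot: [1.868, 2.521, 0.006]
wrist_force: [-0.4, 0.3, -1.0]
width: -0.002
grip_force: 0.0
the job is handed in; nothing more can be done
None
```

The knob was pulled up, turned about 0.96 rad clockwise into the narrow slot found by feel, pushed home with at most about 13 N, confirmed seated by a light press from above and released; I moved none of the loose objects, and handed the job in at about 21 s.

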